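Run a fingertip along the feeding tracker to fold its week of tabs

TASK

Set the fish-feeding tracker for the holidays: with closed fingertips, start at the rounded end of its wooden base and run lightly along the curved row of seven little tabs to the square end, so that each folds down flat in turn. Do it in one unbroken stroke that follows the middle of the curve, without lifting off before the last tab, then take the hand clear. Do not grip, lift or shove the tracker, and leave the jar, dish, canister, scraper and net as they are.

Things in the scene. Friction and masses are not known exactly. Their poses are not given: they have to be found in the camera images.
- tracker: Feeding tracker: loose weighted pale-wood base (0.9 kg), a curved strip 18 mm high, 46 mm wide, with seven white fold-down tabs. Origin on its underside below the middle tab; z up. The row's centre line is an arc of 140 mm radius about a point 140 mm along its own +x: it bulges to -x (roughly to the robot), both ends bend to +x. Tab 1 is at the +y end, tab 7 at the -y end, 34 mm of arc apart.
- row_start (a point): Point on the base's top face (18 mm above the shelf), on the centre line, 34 mm of arc before tab 1: middle of the rounded end of the base (52 mm round), free of tabs.
- row_end (a point): Point on the base's top face (18 mm above the shelf), on the centre line, 34 mm of arc beyond tab 7: middle of the square end of the base, free of tabs.
- arc_centre (a point): Centre of the centre line's arc, 18 mm above the shelf, 140 mm in plan from every tab, row_start and row_end. It lies over the turntable tray.
- tab1 (a joint): Angle of tab 1 from the rounded end: 0 upright, 1.57 rad flat towards the square end (the only way it folds); starts within 0 to 0.25. All tabs: plate 20 mm wide across the row, 4 mm thick, 26 mm tall, hinged at its foot on the centre line 20 mm above the shelf; tops 46 mm above the shelf upright, 22 mm folded. Folds with under 1 N; past about 0.7 rad it drops flat by itself. A flat tab does not reach the next.
- tab2 (a joint): Angle of tab 2 from the rounded end: 0 upright, 1.57 rad flat towards the square end (the only way it folds); starts within 0 to 0.25. Built like tab 1.
- tab3 (a joint): Angle of tab 3 from the rounded end: 0 upright, 1.57 rad flat towards the square end (the only way it folds); starts within 0 to 0.25. Built like tab 1.
- tab4 (a joint): Angle of tab 4 from the rounded end: 0 upright, 1.57 rad flat towards the square end (the only way it folds); starts within 0 to 0.25. Built like tab 1.
- tab5 (a joint): Angle of tab 5 from the rounded end: 0 upright, 1.57 rad flat towards the square end (the only way it folds); starts within 0 to 0.25. Built like tab 1.
- tab6 (a joint): Angle of tab 6 from the rounded end: 0 upright, 1.57 rad flat towards the square end (the only way it folds); starts within 0 to 0.25. Built like tab 1.
- tab7 (a joint): Angle of tab 7 from the rounded end: 0 upright, 1.57 rad flat towards the square end (the only way it folds); starts within 0 to 0.25. Built like tab 1.
- jar: Bystander: capped brown pellet jar, 50 mm across, 72 mm tall, loose on the round turntable tray (190 mm across, deck 16 mm high, rim 22 mm) in the hollow of the tracker's curve. Origin under its centre.
- dish: Bystander: white ceramic dish, 68 mm across, 22 mm high, loose on the turntable tray. Origin under its centre.
- canister: Bystander: aluminium canister, 41 mm across, 42 mm tall, loose on the shelf on the bulging side of the tracker, its centre 85 to 100 mm off the row. Origin under its centre.
- scraper: Bystander: grey plastic algae scraper 195 mm long, 12 mm thick, lying on the shelf well to one side. Origin on its underside near its middle.
- net: Bystander: green plastic net frame with rigid mesh, 235 mm long with its handle, 8 mm thick, lying on the shelf well to one side. Origin on its underside near its middle.

How it is judged:
By the outcome, as a careful person would: the job done as asked, in the order asked, and still so for the second after the job is handed in, with the robot touching nothing.
It also fails if it takes over 45 s, if anything falls off the work surface, if the arm or the gripper's body presses on something with over 40 N, if the wrist force passes 120 N, or if a joint passes its speed limit or range.

ROBOT

A 6-joint arm with a two-finger parallel gripper is mounted at the origin on the work surface. World frame = base frame: x ahead of the robot, y to its left, z up, the work surface at z = 0. Lengths are in m, angles in rad, forces in N, time in s.
With the tool pointing down it reaches from about 0.375 to 0.925 m from the base axis. Payload 5.7 kg.
Tool frame: the origin (TCP) lies on the centre line of the jaws, within the pads' length; the fingertips stand 25 mm ahead of it and the grasp point (between the pads) lies 6 mm ahead of it (r.nose_length is the distance from the TCP to the fingertips, in m); z points along the fingers, y is the line along which they close (so a half turn about z gives the same grasp; the last joint's range is limited). The gripper opens to 85 mm and grips with 20 to 120 N. Pads are 22 mm wide; open, the fingers measure 114 mm over their backs; the gripper's body (76 mm by 85 mm) begins 54 mm behind the grasp point. The pads swing forward as they close: fully open they stand 13 mm farther back than shut.
Start: joints at [-1.411, 0.359, 1.51, -0, 1.272, -0.115], TCP at [0.163, -0.577, 0.256] pointing down, gripper open.
Joint ranges: [-2.97, 2.97], [-1.01, 2.36], [0.21, 2.38], [-0.96, 4.11], [0.2, 2.71], [-2.98, 2.98]. Speed limits (rad/s): [2.39, 2.39, 3.14, 3.14, 3.14, 3.14].

INTERFACE

Orientations are given as [roll, pitch, yaw] about the fixed x, y, z axes, in that order (R = Rz(yaw) Ry(pitch) Rx(roll)).
In Python, from rig import get_state, cams, ticket, r gives the robot as it stands. The module is installed in compiled form; this text tells all that it offers.
- The arm moves only by the tool play_rows, never from a script. Its argument "series" is a list of rows, each an object with "travel": the shift along the world's x, y, z in m, a list of three; "turn": the turn, a rotation vector about the world's x, y, z in rad, a list of three; "claw": the finger opening in m, from 0 to 0.0854. In form: [{"travel": [dx, dy, dz], "turn": [wx, wy, wz], "claw": claw}, ...]. A call has 1 to 8 rows; each row shifts and turns the commanded pose from where the row before left it; what a row does not reach is not made up. A row lasts 1/12 s, in which the tool goes at most 41.7 mm and 7.16 degrees, less where a joint would pass 70% of its speed; a pose out of reach is approached as far as the arm can. A call with a gripper value outside its range is refused whole. The fingers move at their own pace and stop on an object; the grip force is fixed at half the most. Time passes only in rows, so rows that do not move let the fingers close. It gives the time, the measured TCP pose, the force, the opening and the grip force at its end, in the units of the state.
- get_state(): the state, without advancing time (a new reading comes with each control period).
- cams.read_camera(name): name is "scene" or "top" or "wrist"; returns the picture (384x512x3 uint8, red, green, blue); there is no depth.
- cams.camera_info(name): a dict with "fov_y" (degrees; the focal length in pixels is half the picture's height over the tangent of half this angle, whatever the lens; pixels are square), "cx", "cy" (the principal point, pixels), "T" (4x4, takes a point from camera to world coordinates); the wrist camera has in their place "hand_eye" (4x4, takes a point from camera to tool coordinates, whose origin is the TCP and whose axes are the flange's). Camera axes: x right, y up, looking along -z (the intrinsics and any distortion apply to the point x, -y, -z); pixel columns grow to the right and rows downward; lengths in m; the calibration is good to about 2 mm. A picture is of the moment at which its call begins: read the wrist's pose just before it. camera_info takes no time and is no camera call.
- ticket.close_job(): hands the job in; it is judged then, once.
The state is a dict: "time_s": time; "joint_pos": joint angles; "joint_vel": joint speeds; "tau": joint torques, N m; "position": TCP position; "orientation": TCP orientation; "ft_force": force on the tool from outside, world axes, zero at the start; "moment": the same for the moment, N m; "finger_gap": finger opening in m; "gripper_force": force on a finger pad.
Only numpy, scipy, OpenCV 4.12 (cv2) and the standard library are available. Lean on these libraries where they do the work, as an engineer would, in place of code of your own. Each camera call takes 0.05 s, during which the arm holds its last target. There are 200 camera calls.

## Working session

There is one attempt and no reset: what is moved stays moved. The work goes in short steps, Python scripts to look and compute and a tool call to move; the robot and the scene stay as the last step left them, time stands still between calls to the robot, and variables do not carry over. Pictures are saved under pics/ and viewed, at most 10 in all, crops included, and the job is handed in when it is done.

Besides the shell and the picture viewer there is one more tool, called by a JSON object that holds its "op" and its "data", one argument or row to a line. play_rows: Moves the arm, as the interface text tells. Its arguments: {"type":"object","properties":{"series":{"type":"array"}},"required":["series"]}

```bash
mkdir -p pics; python3 - <<'E'
from rig import get_state,cams,r
import cv2
s=get_state();print(s['time_s'],s['position'],s['orientation'],s['finger_gap'],r.nose_length)
for n in('top','scene'):
    im=cams.read_camera(n);cv2.imwrite(f'pics/{n}0.png',im[...,::-1]);print(n,cams.camera_info(n))
print(cams.camera_info('wrist'))
E
```

```text
0.0 [ 0.16269914 -0.57685203  0.25543045] [-3.13970962e+00 -2.04180672e-04  2.74800989e-01] 0.08547416969997927 0.025
top {'fov_y': 44.23887325914579, 'cx': 262.622910601481, 'cy': 184.22300354743123, 'T': array([[ 1.87789774e-03,  9.81805319e-01, -1.89880989e-01,
         2.78546584e-01],
       [-9.99998195e-01,  1.78918839e-03, -6.38608802e-04,
         1.19564303e-02],
       [-2.87256657e-04,  1.89881846e-01,  9.81806907e-01,
         1.70459080e+00],
       [ 0.00000000e+00,  0.00000000e+00,  0.00000000e+00,
         1.00000000e+00]])}
scene {'fov_y': 49.82439605902317, 'cx': 249.41672004799722, 'cy': 190.92266373948, 'T': array([[ 0.89015298, -0.30171045,  0.3414652 ,  0.99089189],
       [ 0.45528712,  0.61930214, -0.63967062, -0.70856904],
       [-0.01847481,  0.72486941,  0.68863852,  0.83637902],
       [ 0.        ,  0.        ,  0.        ,  1.        ]])}
{'fov_y': 61.76874250893323, 'cx': 256.33234749969597, 'cy': 193.46151040875895, 'hand_eye': array([[-1.29738778e-04,  9.59423522e-01,  2.81968951e-01,
         7.25675827e-02],
       [ 9.99999360e-01,  4.41453627e-04, -1.04196685e-03,
        -2.53443851e-04],
       [-1.12416372e-03,  2.81968635e-01, -9.59422965e-01,
        -1.18463665e-01],
       [ 0.00000000e+00,  0.00000000e+00,  0.00000000e+00,
         1.00000000e+00]])}
```

View pics/top0.png

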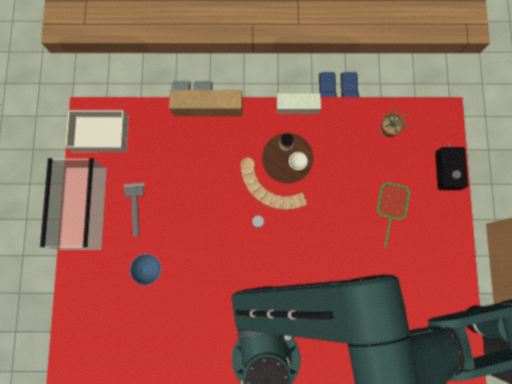

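View pics/scene0.png

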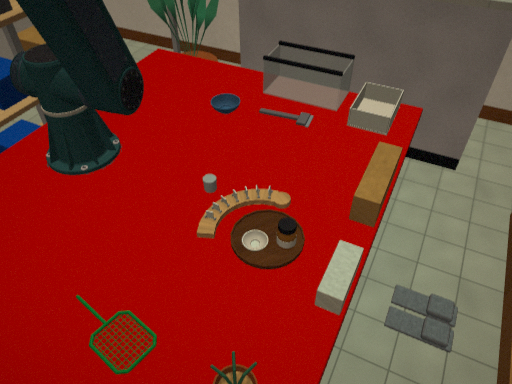

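The top view shows the tracker arc from its rounded end at (247,163) to its square end at (304,201). The tray is at (288,158) and the canister at (258,221). The tabs stand upright in the scene view, from (284,190) to (207,222).

```bash
cat > h.py <<'E'
import numpy as np,cv2
from rig import get_state,cams
from scipy.spatial.transform import Rotation as R
def calib(n,s=None):
    c=cams.camera_info(n)
    if n=='wrist':
        T=np.eye(4);T[:3,:3]=R.from_euler('xyz',s['orientation']).as_matrix();T[:3,3]=s['position'];T=T@c['hand_eye']
    else:T=c['T']
    return T,192/np.tan(np.radians(c['fov_y']/2)),c['cx'],c['cy']
def ray(cal,uv):
    T,f,cx,cy=cal;uv=np.atleast_2d(uv).astype(float)
    d=np.c_[(uv[:,0]-cx)/f,-(uv[:,1]-cy)/f,-np.ones(len(uv))]@T[:3,:3].T
    return T[:3,3],d
def plane(cal,uv,z):
    o,d=ray(cal,uv);return o+d*((z-o[2])/d[:,2])[:,None]
def proj(cal,P):
    T,f,cx,cy=cal;p=(np.atleast_2d(P)-T[:3,3])@T[:3,:3];return np.c_[cx+f*p[:,0]/-p[:,2],cy-f*p[:,1]/-p[:,2]]
def arc(pose,i,off=0):
    """world xy of row position i (1..7; 0=start, 8=end), off radially outward"""
    x,y,t=pose;a=(4-np.asarray(i,float))*34/140;q=np.c_[.14-(.14+off)*np.cos(a),(.14+off)*np.sin(a)]
    return q@np.array([[np.cos(t),np.sin(t)],[-np.sin(t),np.cos(t)]])+[x,y]
E
python3 - <<'E'
from h import *
im=cv2.imread('pics/top0.png');c=calib('top')
hsv=cv2.cvtColor(im,cv2.COLOR_BGR2HSV)[140:230,225:325]
print(hsv[163-140,247-225],hsv[201-140,304-225],hsv[18,22],hsv[18,63])
for n,p,z in(('round',(247,163),.018),('sq',(304,201),.018),('mid',(263,196),.018),('can',(258,221),.042),('tray',(288,158),.016)):print(n,plane(c,p,z)[0])
c2=calib('scene')
for n,p,z in(('round',(284,199),.018),('sq',(206,229),.018),('can',(210,178),.042),('tray',(267,239),.016)):print(n,plane(c2,p,z)[0])
E
```

```text
[ 17 104 202] [ 17 106 192] [ 13 118 190] [ 16  76 107]
round [0.68392691 0.07051476 0.018     ]
sq [ 0.54328899 -0.13650289  0.018     ]
mid [0.56132277 0.0116072  0.018     ]
can [0.46777061 0.02911596 0.042     ]
tray [ 0.70358731 -0.08015694  0.016     ]
round [0.68751662 0.06485676 0.018     ]
sq [ 0.54865035 -0.1276808   0.018     ]
can [0.4697266  0.02768762 0.042     ]
tray [ 0.70618545 -0.08616148  0.016     ]
```

{"op": "play_rows", "data": {
  "series": [
    {"travel": [0.021, 0.023, 0.002], "turn": [0, 0, 0], "claw": 0},
    {"travel": [0.021, 0.023, 0.002], "turn": [0, 0, 0], "claw": 0},
    {"travel": [0.021, 0.023, 0.002], "turn": [0, 0, 0], "claw": 0},
    {"travel": [0.021, 0.023, 0.002], "turn": [0, 0, 0], "claw": 0},
    {"travel": [0.021, 0.023, 0.002], "turn": [0, 0, 0], "claw": 0},
    {"travel": [0.021, 0.023, 0.002], "turn": [0, 0, 0], "claw": 0},
    {"travel": [0.021, 0.023, 0.002], "turn": [0, 0, 0], "claw": 0},
    {"travel": [0.021, 0.023, 0.002], "turn": [0, 0, 0], "claw": 0}
  ]
}}

```text
time_s: 0.77
position: [0.3314, -0.392, 0.272]
orientation: [-3.141, 0.0, 0.275]
ft_force: [0.0, -0.2, 0.6]
finger_gap: 0.0004
gripper_force: 0.0
```

{"op": "play_rows", "data": {
  "series": [
    {"travel": [0.021, 0.023, 0.002], "turn": [0, 0, 0], "claw": 0},
    {"travel": [0.021, 0.023, 0.002], "turn": [0, 0, 0], "claw": 0},
    {"travel": [0.021, 0.023, 0.002], "turn": [0, 0, 0], "claw": 0},
    {"travel": [0.021, 0.023, 0.002], "turn": [0, 0, 0], "claw": 0},
    {"travel": [0.021, 0.023, 0.002], "turn": [0, 0, 0], "claw": 0},
    {"travel": [0.021, 0.023, 0.002], "turn": [0, 0, 0], "claw": 0},
    {"travel": [0.021, 0.023, 0.002], "turn": [0, 0, 0], "claw": 0},
    {"travel": [0.021, 0.023, 0.002], "turn": [0, 0, 0], "claw": 0}
  ]
}}

```text
time_s: 1.43
position: [0.4994, -0.208, 0.288]
orientation: [-3.141, 0.001, 0.275]
ft_force: [0.2, -0.4, 0.2]
finger_gap: -0.0001
gripper_force: 0.0
```

{"op": "play_rows", "data": {
  "series": [
    {"travel": [0.021, 0.023, 0.002], "turn": [0, 0, 0], "claw": 0},
    {"travel": [0.021, 0.023, 0.002], "turn": [0, 0, 0], "claw": 0},
    {"travel": [0.021, 0.023, 0.002], "turn": [0, 0, 0], "claw": 0},
    {"travel": [0.021, 0.023, 0.002], "turn": [0, 0, 0], "claw": 0},
    {"travel": [0.021, 0.023, 0.002], "turn": [0, 0, 0], "claw": 0},
    {"travel": [0.021, 0.023, 0.002], "turn": [0, 0, 0], "claw": 0},
    {"travel": [0, 0, 0], "turn": [0, 0, 0], "claw": 0},
    {"travel": [0, 0, 0], "turn": [0, 0, 0], "claw": 0}
  ]
}}

```text
time_s: 2.1
position: [0.6253, -0.0702, 0.2996]
orientation: [-3.141, 0.001, 0.277]
ft_force: [-0.2, -1.2, 0.0]
finger_gap: 0.0002
gripper_force: 0.0
```

```bash
python3 - <<'E'
from h import *
import pickle
s=get_state();im=cams.read_camera('wrist');cv2.imwrite('pics/w1.png',im[...,::-1]);pickle.dump(s,open('w1.pkl','wb'))
print(s['time_s'],s['position'],s['orientation'],s['joint_pos'],s['finger_gap'])
E
```

```text
2.1 [ 0.62528222 -0.07018257  0.29958665] [-3.14116862e+00  8.65162276e-04  2.77496819e-01] [-2.21473114e-01  3.68080049e-01  1.38608290e+00 -4.23714966e-05
  1.38839229e+00  1.07183428e+00] 0.00017801661244079014
```

View pics/w1.png

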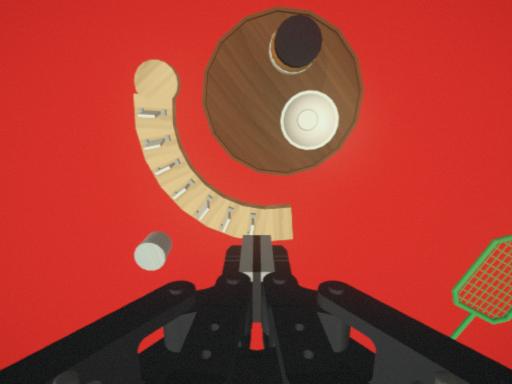

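The wrist view shows the row clearly: rounded end (156,81), tabs from (152,113) to (252,222), square end (282,223), and the canister at (152,250). The jar and dish are on the tray.

```bash
cat >> h.py <<'E'
from scipy.optimize import minimize
def poly(pose,e):
    i=np.linspace(0.4,8+e,60)
    a=np.r_[arc(pose,i,.023),arc(pose,i[::-1],-.023)]
    t=np.linspace(0,2*np.pi,40);d=arc(pose,0)[0]+.026*np.c_[np.cos(t),np.sin(t)]
    return a,d
def fit(im,cal,x0,ignore=None,z=.018):
    h=cv2.cvtColor(im,cv2.COLOR_BGR2HSV).astype(int)
    m=((h[...,0]>8)&(h[...,0]<28)&(h[...,1]>40)&(h[...,2]>150)).astype(np.uint8)
    m=cv2.morphologyEx(m,cv2.MORPH_CLOSE,np.ones((9,9)))
    n,l,st,ct=cv2.connectedComponentsWithStats(m)
    p=proj(cal,np.r_[arc(x0[:3],[1,2,3,4]).T,[[z]*4]].T).astype(int)
    ids=[l[v,u] for u,v in p if l[v,u]];m=(l==max(set(ids),key=ids.count)).astype(np.float32)
    w=np.ones_like(m)
    if ignore:u0,v0,u1,v1=ignore;w[v0:v1,u0:u1]=0
    S=4
    def ren(x):
        k=np.zeros((384*S,512*S),np.uint8)
        for q in poly(x[:3],x[3]):
            pt=proj(cal,np.c_[q,np.full(len(q),z)]);cv2.fillPoly(k,[np.round((pt+.5)*S).astype(np.int32)],255)
        return cv2.resize(k,(512,384),interpolation=cv2.INTER_AREA)/255
    f=lambda x:(w*np.abs(ren(x)-m)).sum()
    b=minimize(f,x0,method='Nelder-Mead',options=dict(initial_simplex=np.array([x0]+[np.array(x0)+d for d in np.diag([.01,.01,.06,.15])]),maxiter=200))
    return b.x,b.fun,m.sum(),ren(b.x),m
E
python3 - <<'E'
from h import *
import pickle
s=pickle.load(open('w1.pkl','rb'));c=calib('wrist',s);im=cv2.imread('pics/w1.png')
x,f,n,k,m=fit(im,c,[.565,.0,-.6,.3],(222,222,300,384));print('wrist',x,f,n)
o=im.copy();o[...,1]=np.maximum(o[...,1],(cv2.Canny((k*255).astype(np.uint8),50,150)))
for q in proj(c,np.c_[arc(x[:3],range(9)),[.018]*9]):cv2.circle(o,tuple(int(v) for v in q),2,(255,0,0),-1)
cv2.imwrite('pics/w1o.png',cv2.resize(o[40:280,90:330],None,fx=2.4,fy=2.4))
xt,ft,nt,_,_=fit(cv2.imread('pics/top0.png'),calib('top'),x);print('top',xt,ft,nt)
E
```

```text
wrist [ 0.56526394  0.00716452 -0.59139209  0.29219744] 711.878431372549 9369.0
top [ 0.56205014  0.00914899 -0.59228189  0.45194386] 60.996078431372545 1108.0
```

View pics/w1o.png

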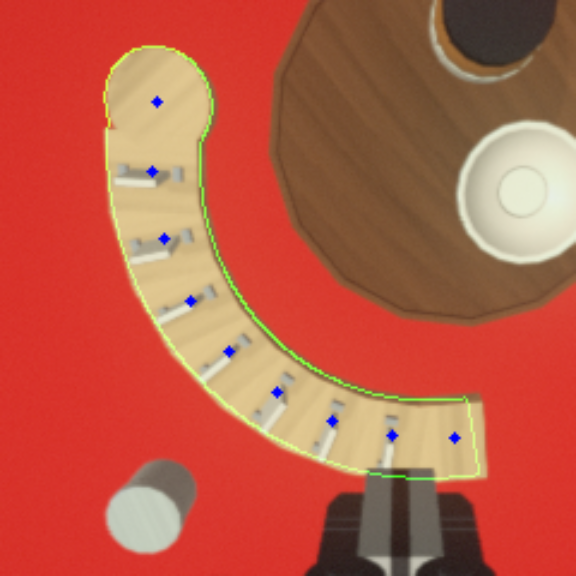

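{"op": "play_rows", "data": {
  "series": [
    {"travel": [0.007, 0.022, -0.016], "turn": [0, 0, -0.055], "claw": 0},
    {"travel": [0.007, 0.022, -0.016], "turn": [0, 0, -0.055], "claw": 0},
    {"travel": [0.007, 0.022, -0.016], "turn": [0, 0, -0.055], "claw": 0},
    {"travel": [0.007, 0.022, -0.016], "turn": [0, 0, -0.055], "claw": 0},
    {"travel": [0.007, 0.022, -0.016], "turn": [0, 0, -0.055], "claw": 0},
    {"travel": [0, 0, 0], "turn": [0, 0, 0], "claw": 0},
    {"travel": [0, 0, 0], "turn": [0, 0, 0], "claw": 0},
    {"travel": [0, 0, 0], "turn": [0, 0, 0], "claw": 0}
  ]
}}

```text
time_s: 2.82
position: [0.6593, 0.0371, 0.2205]
orientation: [3.141, 0.0, -0.0]
ft_force: [-0.0, 0.1, 0.4]
finger_gap: 0.0001
gripper_force: 0.0
```

```bash
python3 - <<'E'
from h import *
import pickle
s=get_state();im=cams.read_camera('wrist')[...,::-1].copy();cv2.imwrite('pics/w2.png',im);pickle.dump(s,open('w2.pkl','wb'))
c=calib('wrist',s);s1=pickle.load(open('w1.pkl','rb'));c1=calib('wrist',s1);im1=cv2.imread('pics/w1.png')
print(s['position'],s['orientation'],s['joint_pos'])
for z in(.012,.018,.024):
  x1,f1,*_=fit(im1,c1,[.565,.007,-.591,.45],(245,232,280,384),z)
  x,f,n,k,m=fit(im,c,[.565,.007,-.591,.45],(220,215,300,384),z);print(z,x1,f1,x,f,n)
  if z==.018:
    o=im.copy();o[...,1]=np.maximum(o[...,1],(cv2.Canny((k*255).astype(np.uint8),50,150)))
    for q in proj(c,np.c_[arc(x[:3],range(9)),[.018]*9]):cv2.circle(o,tuple(int(v) for v in q),2,(255,0,0),-1)
    cv2.imwrite('pics/w2o.png',o)
E
```

```text
[0.65931047 0.0370791  0.22048598] [ 3.14086721e+00  4.73167155e-04 -1.08706893e-04] [-4.79528685e-02  4.75582390e-01  1.41175719e+00 -7.86191497e-04
  1.25469109e+00  1.52319656e+00]
0.012 [ 0.56388113  0.01245976 -0.62101343  0.69199364] 770.8862745098039 [ 0.56612411  0.00732729 -0.58337473  0.49543083] 1259.0117647058823 10119.0
0.018 [ 0.56444572  0.00864131 -0.60394176  0.54484714] 699.9843137254902 [ 0.56732637  0.00565512 -0.57021991  0.37908026] 1273.9607843137255 10119.0
0.024 [ 0.56557741  0.00535739 -0.59080854  0.42879272] 652.5607843137254 [ 0.56893214  0.0042872  -0.55594961  0.25199642] 1309.7607843137257 10119.0
```

View pics/w2o.png

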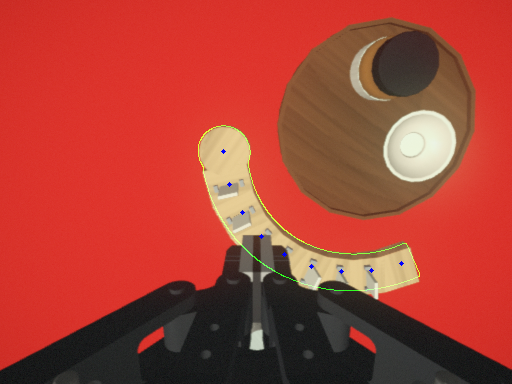

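The overlay follows the base in the second wrist view: rounded end (223,151), square end (402,263). The fingers hide the middle of the row near (260,245), so I'll mask them and refit.

```bash
sed -i "s/    S=4/    w[cv2.dilate(((h[...,2]<75)\&(h[...,1]<140)).astype(np.uint8),np.ones((13,13)))>0]=0\n    S=4/" h.py; python3 - <<'E'
from h import *
import pickle
for nm,ig in(('w1',(236,225,278,384)),('w2',(230,226,322,384))):
  s=pickle.load(open(nm+'.pkl','rb'));c=calib('wrist',s);im=cv2.imread(f'pics/{nm}.png')
  for z in(.012,.018,.024):
    x,f,*_,k,m=fit(im,c,[.565,.007,-.591,.42],ig,z);print(nm,z,x.round(4),int(f),arc(x[:3],[0,4,8]).round(4).tolist())
  # hinge/tab check: grey pixels near the row
x,f,*_=fit(cv2.imread('pics/top0.png'),calib('top'),[.563,.008,-.591,.42]);print('top',x,arc(x[:3],[0,4,8]).round(4).tolist())
x,f,*_=fit(cv2.imread('pics/scene0.png'),calib('scene'),[.563,.008,-.591,.42]);print('scene',x,f,arc(x[:3],[0,4,8]).round(4).tolist())
E
```

```text
w1 0.012 [ 0.5641  0.0125 -0.6207  0.6829] 758 [[0.681, 0.071], [0.5641, 0.0125], [0.5465, -0.1171]]
w1 0.018 [ 0.5645  0.0091 -0.6063  0.5597] 685 [[0.6805, 0.0693], [0.5645, 0.0091], [0.5487, -0.1206]]
w1 0.024 [ 0.5656  0.0056 -0.5887  0.4313] 642 [[0.6805, 0.0678], [0.5656, 0.0056], [0.5521, -0.1245]]
w2 0.012 [ 0.5657  0.0077 -0.5861  0.5206] 776 [[0.6805, 0.0702], [0.5657, 0.0077], [0.5526, -0.1224]]
w2 0.018 [ 0.5663  0.0072 -0.5884  0.4573] 731 [[0.6812, 0.0695], [0.5663, 0.0072], [0.5529, -0.1228]]
w2 0.024 [ 0.5675  0.0058 -0.5754  0.3344] 696 [[0.6816, 0.0696], [0.5675, 0.0058], [0.5558, -0.1244]]
top [ 0.56267123  0.01020104 -0.59945492  0.52583317] [[0.6783, 0.0712], [0.5627, 0.0102], [0.5478, -0.1197]]
scene [ 0.55950519  0.00733283 -0.60260059  0.51838992] 103.76470588235294 [[0.6753, 0.068], [0.5595, 0.0073], [0.5443, -0.1225]]
```

```bash
python3 - <<'E'
from h import *
p=(.565,.008,-.597);A=arc(p,np.arange(0,8.01,.25))
s=get_state();print('to start',A[0]-s['position'][:2],.055-s['position'][2])
for k in range(0,33,8):print(A[k].round(4),'yaw',k*8.5/140+np.pi/2-34*4/140+p[2])
print((np.diff(A,axis=0)).round(4).tolist())
E
```

```text
to start [0.02079362 0.03237056] -0.16601154614032126
[0.6805 0.0693] yaw 0.002367755366325164
[0.6151 0.0529] yaw 0.4880820410806108
[0.565 0.008] yaw 0.9737963267948966
[ 0.5416 -0.0552] yaw 1.4595106125091823
[ 0.5505 -0.1219] yaw 1.9452248982234681
[[-0.0085, -0.0003], [-0.0085, -0.0008], [-0.0084, -0.0013], [-0.0083, -0.0018], [-0.0082, -0.0023], [-0.008, -0.0028], [-0.0078, -0.0033], [-0.0076, -0.0038], [-0.0074, -0.0042], [-0.0071, -0.0047], [-0.0068, -0.0051], [-0.0065, -0.0055], [-0.0062, -0.0059], [-0.0058, -0.0062], [-0.0054, -0.0066], [-0.005, -0.0069], [-0.0046, -0.0072], [-0.0041, -0.0074], [-0.0037, -0.0077], [-0.0032, -0.0079], [-0.0027, -0.0081], [-0.0022, -0.0082], [-0.0017, -0.0083], [-0.0012, -0.0084], [-0.0007, -0.0085], [-0.0002, -0.0085], [0.0003, -0.0085], [0.0009, -0.0085], [0.0014, -0.0084], [0.0019, -0.0083], [0.0024, -0.0082], [0.0029, -0.008]]
```

{"op": "play_rows", "data": {
  "series": [
    {"travel": [0.01, 0.016, -0.02], "turn": [0, 0, 0], "claw": 0},
    {"travel": [0.011, 0.016, -0.02], "turn": [0, 0, 0], "claw": 0},
    {"travel": [0, 0, -0.03], "turn": [0, 0, 0], "claw": 0},
    {"travel": [0, 0, -0.03], "turn": [0, 0, 0], "claw": 0},
    {"travel": [0, 0, -0.025], "turn": [0, 0, 0], "claw": 0},
    {"travel": [0, 0, -0.015], "turn": [0, 0, 0], "claw": 0},
    {"travel": [0, 0, 0], "turn": [0, 0, 0], "claw": 0},
    {"travel": [0, 0, 0], "turn": [0, 0, 0], "claw": 0}
  ]
}}

```text
time_s: 3.53
position: [0.6807, 0.0692, 0.0806]
orientation: [3.141, 0.001, -0.001]
ft_force: [0.0, -0.1, -0.2]
finger_gap: -0.0004
gripper_force: 0.0
```

```bash
python3 - <<'E'
from h import *
s=get_state();print(s['position'],s['orientation'])
im=cams.read_camera('scene')[...,::-1];cv2.imwrite('pics/s2.png',cv2.resize(im[110:290,140:340],None,fx=3,fy=3,interpolation=cv2.INTER_CUBIC))
E
```

```text
[0.68067351 0.06920967 0.0805568 ] [ 3.14145451e+00  5.67543708e-04 -1.24171042e-03]
```

View pics/s2.png

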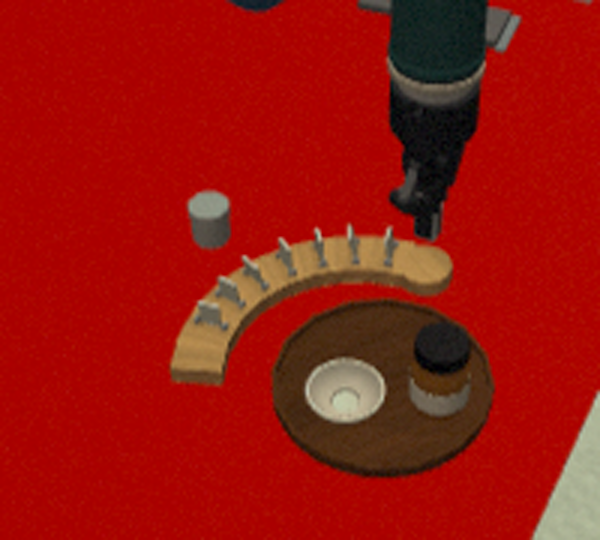

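The closed fingertips (428,232) are over the rounded end (425,262). All seven tabs are upright. Next I lower to 30 mm and start the stroke.

{"op": "play_rows", "data": {
  "series": [
    {"travel": [0, 0, -0.015], "turn": [0, 0, 0], "claw": 0},
    {"travel": [0, 0, -0.0105], "turn": [0, 0, 0], "claw": 0},
    {"travel": [0, 0, 0], "turn": [0, 0, 0], "claw": 0},
    {"travel": [0, 0, 0], "turn": [0, 0, 0], "claw": 0}
  ]
}}

```text
time_s: 3.92
position: [0.6808, 0.0703, 0.0553]
orientation: [-3.142, 0.0, -0.0]
ft_force: [0.1, -0.7, 0.0]
finger_gap: 0.0001
gripper_force: 0.0
```

{"op": "play_rows", "data": {
  "series": [
    {"travel": [-0.0085, -0.0003, 0], "turn": [0, 0, 0.0607], "claw": 0},
    {"travel": [-0.0085, -0.0008, 0], "turn": [0, 0, 0.0607], "claw": 0},
    {"travel": [-0.0084, -0.0013, 0], "turn": [0, 0, 0.0607], "claw": 0},
    {"travel": [-0.0083, -0.0018, 0], "turn": [0, 0, 0.0607], "claw": 0},
    {"travel": [-0.0082, -0.0023, 0], "turn": [0, 0, 0.0607], "claw": 0},
    {"travel": [-0.008, -0.0028, 0], "turn": [0, 0, 0.0607], "claw": 0},
    {"travel": [-0.0078, -0.0033, 0], "turn": [0, 0, 0.0607], "claw": 0},
    {"travel": [-0.0076, -0.0038, 0], "turn": [0, 0, 0.0607], "claw": 0}
  ]
}}

```text
time_s: 4.58
position: [0.6159, 0.0541, 0.056]
orientation: [3.141, -0.002, 0.489]
ft_force: [-0.0, 0.5, -0.2]
finger_gap: 0.0003
gripper_force: 0.0
```

{"op": "play_rows", "data": {
  "series": [
    {"travel": [-0.0075, -0.0044, -0.0003], "turn": [0, 0, 0.0607], "claw": 0},
    {"travel": [-0.0072, -0.0049, -0.0003], "turn": [0, 0, 0.0607], "claw": 0},
    {"travel": [-0.0069, -0.0053, 0], "turn": [0, 0, 0.0607], "claw": 0},
    {"travel": [-0.0066, -0.0057, 0], "turn": [0, 0, 0.0607], "claw": 0},
    {"travel": [-0.0062, -0.006, 0], "turn": [0, 0, 0.0607], "claw": 0},
    {"travel": [-0.0058, -0.0062, 0], "turn": [0, 0, 0.0607], "claw": 0},
    {"travel": [-0.0054, -0.0066, 0], "turn": [0, 0, 0.0607], "claw": 0},
    {"travel": [-0.005, -0.0069, 0], "turn": [0, 0, 0.0607], "claw": 0}
  ]
}}

```text
time_s: 5.25
position: [0.5655, 0.0078, 0.0554]
orientation: [3.14, -0.001, 0.974]
ft_force: [0.8, -0.1, -0.1]
finger_gap: 0.0001
gripper_force: 0.0
```

{"op": "play_rows", "data": {
  "series": [
    {"travel": [-0.0046, -0.0072, 0], "turn": [0, 0, 0.0607], "claw": 0},
    {"travel": [-0.0041, -0.0074, 0], "turn": [0, 0, 0.0607], "claw": 0},
    {"travel": [-0.0037, -0.0077, 0], "turn": [0, 0, 0.0607], "claw": 0},
    {"travel": [-0.0032, -0.0079, 0], "turn": [0, 0, 0.0607], "claw": 0},
    {"travel": [-0.0027, -0.0081, 0], "turn": [0, 0, 0.0607], "claw": 0},
    {"travel": [-0.0022, -0.0082, 0], "turn": [0, 0, 0.0607], "claw": 0},
    {"travel": [-0.0017, -0.0083, 0], "turn": [0, 0, 0.0607], "claw": 0},
    {"travel": [-0.0012, -0.0084, 0], "turn": [0, 0, 0.0607], "claw": 0}
  ]
}}

```text
time_s: 5.92
position: [0.5422, -0.0556, 0.0554]
orientation: [3.14, 0.0, 1.46]
ft_force: [-0.1, 0.5, 0.5]
finger_gap: 0.0003
gripper_force: 0.0
```

{"op": "play_rows", "data": {
  "series": [
    {"travel": [-0.0007, -0.0085, 0], "turn": [0, 0, 0.0607], "claw": 0},
    {"travel": [-0.0002, -0.0085, 0], "turn": [0, 0, 0.0607], "claw": 0},
    {"travel": [0.0003, -0.0085, 0], "turn": [0, 0, 0.0607], "claw": 0},
    {"travel": [0.0009, -0.0085, 0], "turn": [0, 0, 0.0607], "claw": 0},
    {"travel": [0.0014, -0.0084, 0], "turn": [0, 0, 0.0607], "claw": 0},
    {"travel": [0.0019, -0.0083, 0], "turn": [0, 0, 0.0607], "claw": 0},
    {"travel": [0.0024, -0.0082, 0], "turn": [0, 0, 0.0607], "claw": 0},
    {"travel": [0.0029, -0.008, 0], "turn": [0, 0, 0.0607], "claw": 0}
  ]
}}

```text
time_s: 6.58
position: [0.5513, -0.1227, 0.0554]
orientation: [3.14, 0.001, 1.945]
ft_force: [-0.6, 0.0, 0.3]
finger_gap: -0.0001
gripper_force: 0.0
```

{"op": "play_rows", "data": {
  "series": [
    {"travel": [0, 0, 0.01], "turn": [0, 0, 0], "claw": 0},
    {"travel": [0, 0, 0.03], "turn": [0, 0, 0], "claw": 0},
    {"travel": [0, 0, 0.03], "turn": [0, 0, 0], "claw": 0},
    {"travel": [0, 0, 0.03], "turn": [0, 0, 0], "claw": 0},
    {"travel": [0, -0.03, 0.03], "turn": [0, 0, 0], "claw": 0},
    {"travel": [0, -0.03, 0.02], "turn": [0, 0, 0], "claw": 0},
    {"travel": [0, -0.03, 0], "turn": [0, 0, 0], "claw": 0},
    {"travel": [0, 0, 0], "turn": [0, 0, 0], "claw": 0}
  ]
}}

```text
time_s: 7.25
position: [0.5524, -0.2167, 0.2077]
orientation: [3.138, 0.008, 1.938]
ft_force: [0.6, -0.2, -0.4]
finger_gap: 0.0002
gripper_force: 0.0
```

```bash
python3 - <<'E'
from h import *
im=cams.read_camera('scene')[...,::-1];cv2.imwrite('pics/s3.png',cv2.resize(im[110:290,140:340],None,fx=3,fy=3,interpolation=cv2.INTER_CUBIC))
E
```

```text
(no output)
```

View pics/s3.png

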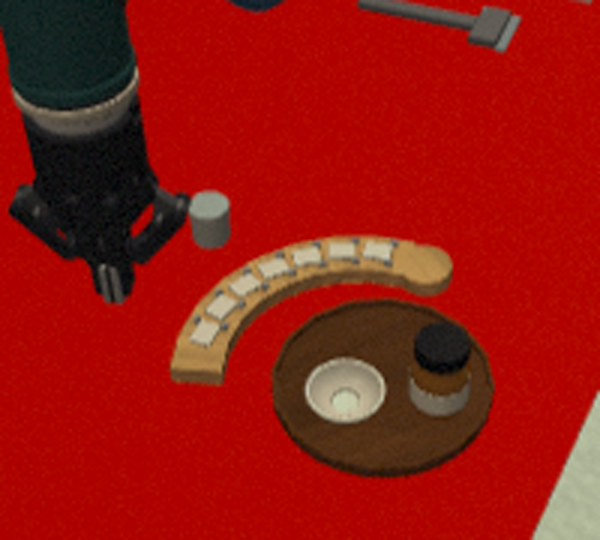

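All seven tabs lie flat, from (378,250) to (205,332). The tracker, canister (210,220), dish and jar haven't moved, and the hand is clear.

```bash
python3 -c "
from rig import ticket;print(ticket.close_job())"
```

```text
the job is handed in; nothing more can be done
None
```

All seven tabs were folded flat in one unbroken stroke from the rounded end to the square end; the hand is clear, the tracker, jar, dish and canister look unmoved in the last picture, the arm stayed away from the scraper and net, and the job is handed in.

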